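# Hang a glass test tile on the drying tree

### The job

Push the empty branch of the drying tree sideways with closed fingers, not gripping it, until the tree is fully against its stop, and press it there with about 11 N for half a second. Then lift the glass test tile out of its wooden stand, push its steel eye along that branch past the spring clip until it is home against the collar, bed it there with about 11 N for half a second, and let go. Turn the tree slowly, leave it at its stop, never press harder than 25 N because the glass is fragile, and leave the other things where they are.

Things in the scene. Friction and masses are not known exactly. Their poses are not given: they have to be found in the camera images.
- tree (a joint): Turn of the drying tree about its upright post (rad): 0 at the stop, negative before it, at most -1.9; it grows counter-clockwise seen from above. Stiff: friction about 0.35 N m and some drag, stays where left. At the stop the empty branch points roughly at the robot (within about 25 degrees). Four level round steel branches, 12 mm thick, 90 degrees apart, reach 156 mm out.
- tree_axis (a point): Point on the post's axis at branch height (170 mm over the bench). Dark post 28 mm thick, hub 48 mm across, its top 8 mm over the branch axes; round base 170 mm across, 30 mm high. Axes turn with the tree: z up, -x out along the empty branch. The other branches carry fixed tiles in hangers, eyes 95 mm out, grips reaching 54 mm over, tiles 94 mm under the branch axis.
- branch_tip (a point): Rounded free end of the empty branch, on its axis, 156 mm from the tree's axis. x points along the branch towards the post (the way the eye is pushed on), z up. The bar can be pushed sideways near this end to turn the tree. A spring clip (two 12 mm brass balls standing 3.5 mm out of the bar's two sides) is centred 43.5 mm from this end; outside it the bar is plain.
- branch_home (a point): Where the eye's centre is when home, on the empty branch's axis, 95 mm from the tree's axis; x towards the post, z up. The stop collar, 24 mm across, has its face 12 mm further in. The eye squeezes the clip's balls in with a push of about 3 to 7 N (it varies); they spring out behind it with about 1.5 mm to spare: a first resistance some 30 to 20 mm before home, a hard one at the collar.
- hanger_grip (a point): Centre of the upright wooden grip on top of the loose hanger: a bar 16 x 16 mm in section and 44 mm high. Axes as hanger_eye: z up, x along the hole of the eye. The whole hanger weighs about 200 g.
- hanger_eye (a point): Centre of the square steel eye, 34 mm below the grip's centre: hole 16 x 16 mm along x, 24 mm long, walls 4 mm; either end may go on first. Below it the upright glass tile, 70 mm wide (along y), 70 mm high, 6 mm thick, from 22 to 92 mm under the eye's centre. At first the tile stands 28 mm deep in the stand's slot: lift straight up. Hung, the eye rests 2 mm low on the bar.
- stand: Wooden block 70 x 92 mm, 38 mm high, fixed to the bench, slot along its y, 8.5 mm wide, floor of the slot 10 mm over the bench; origin at the centre of its underside.
- squeeze_bottle: White squeeze bottle with a pointed spout, 56 mm across, 150 mm high, not to be moved; origin at the centre of its underside.
- paper_cup: White cup, 72 mm across, 85 mm high, not to be moved; origin at the centre of its underside.
- brush: Brush lying on the bench, not to be moved; origin under it.
- glass_disc: Flat clear glass disc, 150 mm across, 6 mm thick, lying on the bench, not to be moved; origin at the centre of its underside.

How it is judged:
By the outcome, as a careful person would: the job done as asked, in the order asked, and still so for the second after the job is handed in, with the robot touching nothing.
It also fails if it takes over 70 s, if anything falls off the work surface, if the arm or the gripper's body presses on something with over 40 N, if the wrist force passes 120 N, or if a joint passes its speed limit or range.

### The arm

A 6-joint arm with a two-finger parallel gripper is mounted at the origin on the work surface. World frame = base frame: x ahead of the robot, y to its left, z up, the work surface at z = 0. Lengths are in m, angles in rad, forces in N, time in s.
With the tool pointing down it reaches from about 0.4 to 0.825 m from the base axis. Payload 7 kg.
Tool frame: the origin (TCP) lies between the finger pads; the fingertips stand 8 mm ahead of it and the grasp point (between the pads) lies 11 mm behind it (arm.finger_overhang is the distance from the TCP to the fingertips, in m); z points along the fingers, y is the line along which they close (so a half turn about z gives the same grasp; the last joint's range is limited). The gripper opens to 88 mm and grips with 3 to 60 N. Pads are 19 mm wide; open, the fingers measure 130 mm over their backs; the gripper's body (78 mm by 193 mm) begins 47 mm behind the grasp point.
Start: joints at [0.288, 0.359, 0.012, 0, -1.224, -0.288], TCP at [0.675, -0, 0.235] pointing down, gripper open.
Joint ranges: [-3.07, 3.07], [-1.43, 2.12], [-1.02, 1.25], [-3.03, 1.67], [-3.05, -0], [-3.03, 3.03]. Speed limits (rad/s): [2.39, 2.39, 3.01, 3.14, 3.14, 3.14].

### API

Orientations are given as [roll, pitch, yaw] about the fixed x, y, z axes, in that order (R = Rz(yaw) Ry(pitch) Rx(roll)).
In Python, from station import arm gives the robot as it stands.
- The arm moves only by the tool move_arm, never from a script. Its argument "rows" is text: rows parted by semicolons, each of 7 numbers parted by spaces: the turn, a rotation vector about the tool's x, y, z in degrees, then the shift along the tool's x, y, z in m, then the finger opening in m, from 0 to 0.0876. A call has 1 to 8 rows; each row shifts and turns the commanded pose from where the row before left it, along the tool's axes as they then stand; what a row does not reach is not made up. A row lasts 1/8 s, in which the tool goes at most 62.5 mm and 10.7 degrees, less where a joint would pass 70% of its speed; a pose out of reach is approached as far as the arm can. A call is refused whole if a number of a shift passes 0.0625 or a number of a turn 10.7, either way. A call with a gripper value outside its range is refused whole. The fingers move at their own pace and stop on an object; "squeeze" is the grip in N (left out, the last holds). Time passes only in rows, so rows that do not move let the fingers close. It gives the time, the measured TCP pose, the force, the opening and the grip force at its end, in the units of the state.
- arm.get_state(): the state, without advancing time (a new reading comes with each control period).
- arm.grab_frame(name): name is "scene" or "side" or "wrist"; returns (picture, depth): 400x640x3 uint8, blue, green, red; 400x640 float32, m along the optical axis (not along the pixel's ray), 0 where there is no reading.
- arm.camera_model(name): a dict with "mtx" (3x3 intrinsics, pixels), "k1" (the pictures are not rectified: a ray, as slopes to the right and down, at radius r is drawn at 1 + k1 r^2 times it, then the intrinsics apply), "camera_from_world" (4x4, takes a point from world to camera coordinates); the wrist camera has in their place "mount" (4x4, takes a point from camera to tool coordinates, whose origin is the TCP and whose axes are the flange's). Camera axes: x right, y down, z forward; pixel columns grow to the right and rows downward; lengths in m; the calibration is good to about 2 mm. A picture is of the moment at which its call begins: read the wrist's pose just before it. camera_model takes no time and is no camera call.
- arm.job_done(): hands the job in; it is judged then, once.
The state is a dict: "t": time; "q": joint angles; "qd": joint speeds; "joint_efforts": joint torques, N m; "eef_pos": TCP position; "ee_rot": TCP orientation; "force": force on the tool from outside, world axes, zero at the start; "moment": the same for the moment, N m; "width": finger opening in m; "gripper_force": force on a finger pad.
Only numpy, scipy, OpenCV 4.12 (cv2) and the standard library are available. Lean on these libraries where they do the work, as an engineer would, in place of code of your own. Each camera call takes 0.05 s, during which the arm holds its last target. There are 200 camera calls.

## Working session

There is one attempt and no reset: what is moved stays moved. The work goes in short steps, Python scripts to look and compute and a tool call to move; the robot and the scene stay as the last step left them, time stands still between calls to the robot, and variables do not carry over. Pictures are saved under pics/ and viewed, at most 10 in all, crops included, and the job is handed in when it is done.

Besides the shell and the picture viewer there is one more tool, called as a command line: name --argument value ..., lists and objects as JSON in quotes. move_arm: Moves the arm, as the interface text tells. Its arguments: {"type":"object","properties":{"rows":{"type":"string"},"squeeze":{"type":"number"}},"required":["rows"]}

```bash
ls; mkdir -p pics; cat > h.py <<'E'
import numpy as np, cv2
from station import arm
from scipy.spatial.transform import Rotation as R
def cloud(name):
    s=arm.get_state(); im,d=arm.grab_frame(name); m=arm.camera_model(name)
    K=np.array(m["mtx"]); k1=m["k1"]
    v,u=np.mgrid[0:400,0:640]
    uv=np.stack([u,v],-1).reshape(-1,1,2).astype(float)
    p=cv2.undistortPoints(uv,K,np.array([k1,0,0,0.])).reshape(400,640,2)
    P=np.dstack([p*d[...,None],d])
    if name=="wrist":
        T=np.eye(4);T[:3,:3]=R.from_euler('xyz',s["ee_rot"]).as_matrix();T[:3,3]=s["eef_pos"]
        M=T@np.array(m["mount"])
    else: M=np.linalg.inv(m["camera_from_world"])
    W=P@M[:3,:3].T+M[:3,3]
    W[d<=0]=np.nan
    return im,d,W,M
E
python3 - <<'E'
from h import *
print(arm.get_state())
for n in ("scene","side","wrist"):
    im,d,W,M=cloud(n); cv2.imwrite(f"pics/{n}.png",im); np.savez(f"{n}.npz",im=im,W=W,M=M)
    print(n,M.round(3).tolist())
a=[cv2.imread(f"pics/{n}.png") for n in("scene","side")]
E
```

```text
pics
{'t': 0.0, 'q': array([ 2.88111153e-01,  3.59389696e-01,  1.10663273e-02, -3.72110179e-04,
       -1.22407694e+00, -2.88135357e-01]), 'qd': array([ 0.00077842, -0.0001338 ,  0.00124652, -0.00075394, -0.00211001,
       -0.00094694]), 'joint_efforts': array([-8.00930356e-04, -5.82726967e+01,  2.93058443e+01,  6.99745238e+00,
        6.93249181e-03, -2.06530804e-04]), 'eef_pos': array([ 6.74530761e-01, -8.49044940e-06,  2.33620140e-01]), 'ee_rot': array([ 3.13995538e+00, -1.20456791e-04, -1.57094716e+00]), 'force': array([0.02151479, 0.19321901, 0.10073023]), 'moment': array([0.0066883 , 0.01830269, 0.0298158 ]), 'gripper_force': 0.0, 'width': 0.08739595160934541}
scene [[0.901, 0.256, -0.351, 1.014], [0.434, -0.571, 0.697, -0.999], [-0.023, -0.78, -0.625, 1.025], [0.0, 0.0, 0.0, 1.0]]
side [[0.83, -0.268, 0.489, -0.155], [-0.558, -0.427, 0.712, -0.908], [0.018, -0.864, -0.504, 0.801], [0.0, 0.0, 0.0, 1.0]]
wrist [[-1.0, 0.0, -0.001, 0.675], [-0.0, 0.961, 0.276, -0.075], [0.001, 0.276, -0.961, 0.385], [0.0, 0.0, 0.0, 1.0]]
```

View pics/scene.png

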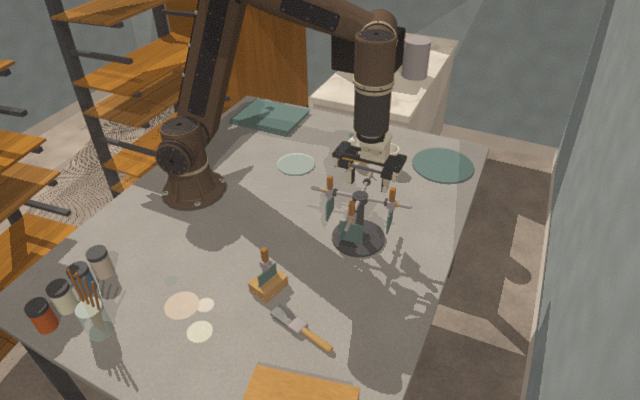

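View pics/side.png

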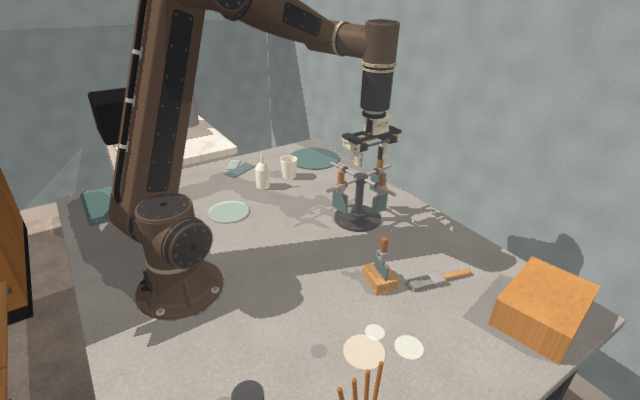

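The scene view shows the tree at about (360,215) under the gripper, with its base at (358,238). The stand with the loose hanger is at about (267,280), the brush at (302,328). In the side view the bottle is at (262,175), the cup at (289,167) and the hanger at (383,262).

```bash
python3 - <<'E'
from h import *
for n in ("scene","side","wrist"):
    f=np.load(n+".npz"); im,W=f["im"],f["W"]
    hsv=cv2.cvtColor(im,cv2.COLOR_BGR2HSV)
    x,y,z=W[...,0],W[...,1],W[...,2]
    wood=(cv2.inRange(hsv,(5,110,60),(20,255,255))>0)
    m=(wood&(z>0.005)&(z<.26)&(x>.3)&(x<.95)&(abs(y)<.5)).astype(np.uint8)
    k,l,st,c=cv2.connectedComponentsWithStats(m)
    print(n)
    for i in range(1,k):
        if st[i,4]>12:
            p=W[l==i]; print("wood",st[i,4],c[i].round(),np.median(p,0).round(3),p.min(0).round(3),p.max(0).round(3))
    b=(z>.02)&(z<.036)&(x>.45)&(x<.95)&(abs(y)<.3)&(hsv[...,2]<90)
    if b.sum()>20:
        p=W[b][:,:2]; print("base",b.sum(),cv2.minEnclosingCircle(p.astype(np.float32)),p.min(0).round(3),p.max(0).round(3))
    br=(z>.16)&(z<.182)&(x>.45)&(x<.95)&(abs(y)<.25)&~wood
    p=W[br]; print("branch",len(p)); 
    if n!="wrist" : print(p[::max(1,len(p)//40)].round(3).tolist())
im=cv2.imread("pics/wrist.png"); s=cv2.imread("pics/scene.png")[140:300,230:430]; 
s=cv2.resize(s,(500,400),interpolation=cv2.INTER_CUBIC)
cv2.imwrite("pics/c1.png",np.vstack([cv2.resize(im,(800,500))]))
E
```

```text
scene
wood 69 [329. 182.] [ 0.558 -0.008  0.207] [ 0.549 -0.015  0.183] [0.565 0.005 0.227]
wood 73 [392. 194.] [0.746 0.014 0.21 ] [0.738 0.007 0.181] [0.752 0.026 0.226]
wood 84 [352. 208.] [ 0.663 -0.092  0.207] [ 0.655 -0.097  0.18 ] [ 0.669 -0.078  0.225]
wood 85 [264. 254.] [ 0.497 -0.294  0.145] [ 0.486 -0.302  0.118] [ 0.501 -0.283  0.161]
wood 594 [269. 286.] [ 0.512 -0.311  0.035] [ 0.449 -0.346  0.005] [ 0.536 -0.246  0.045]
wood 235 [317. 340.] [ 0.701 -0.401  0.017] [ 0.652 -0.416  0.008] [ 0.745 -0.378  0.025]
base 31 ((0.5872478485107422, -0.13251391053199768), 0.16981060802936554) [ 0.495 -0.275] [0.686 0.013]
branch 835
[[0.63, 0.159, 0.173], [0.632, 0.115, 0.171], [0.64, 0.084, 0.179], [0.632, 0.083, 0.165], [0.5, -0.01, 0.177], [0.649, 0.054, 0.175], [0.569, 0.009, 0.178], [0.553, -0.008, 0.181], [0.555, -0.011, 0.18], [0.558, -0.011, 0.177], [0.651, 0.032, 0.176], [0.592, 0.002, 0.174], [0.554, -0.01, 0.167], [0.612, 0.007, 0.174], [0.557, -0.016, 0.169], [0.615, 0.002, 0.174], [0.546, -0.015, 0.161], [0.629, -0.002, 0.178], [0.611, 0.002, 0.165], [0.67, 0.015, 0.
[... 2004 characters left out ...]
 -0.099, 0.175], [0.549, -0.016, 0.163], [0.668, -0.116, 0.176], [0.662, -0.109, 0.17], [0.663, -0.121, 0.172], [0.66, -0.134, 0.172]]
wrist
wood 1004 [345. 101.] [ 0.661 -0.085  0.225] [ 0.653 -0.107  0.172] [ 0.669 -0.076  0.227]
wood 120 [329.  82.] [ 0.669 -0.101  0.176] [ 0.665 -0.106  0.171] [ 0.672 -0.096  0.179]
wood 63 [494. 209.] [ 0.539 -0.009  0.176] [ 0.534 -0.012  0.173] [ 0.541 -0.005  0.178]
wood 746 [486. 224.] [ 0.562 -0.008  0.203] [ 0.55  -0.01   0.184] [0.565 0.005 0.224]
wood 50 [211. 238.] [0.763 0.016 0.176] [ 0.734 -0.012  0.173] [0.767 0.019 0.246]
base 393 ((0.6495558619499207, 0.0059901089407503605), 0.032986149191856384) [ 0.621 -0.022] [0.682 0.034]
branch 10569
```

View pics/c1.png

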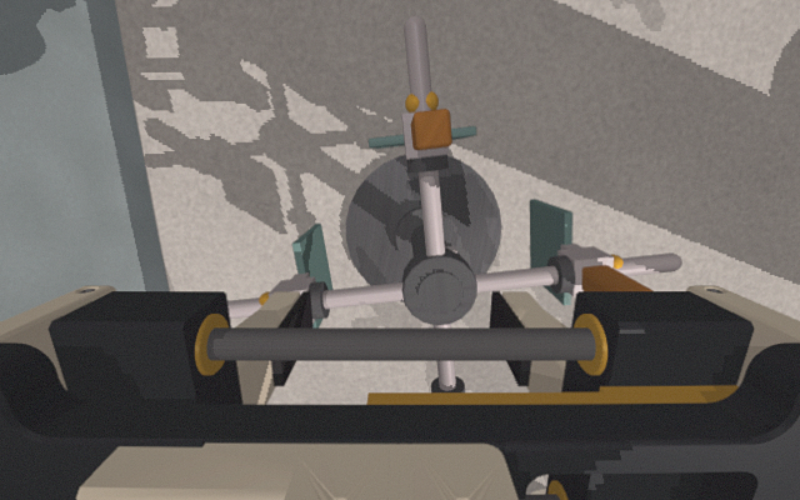

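The wrist view shows the hub at (440,285). The empty branch is at the bottom, pointing towards +y at about 97°, and the other three carry tiles. I need more exact numbers for the hub, tip, stand, bottle and cup.

```bash
python3 - <<'E'
from h import *
S=[np.load(n+".npz") for n in ("scene","side","wrist")]
f=S[2];W=f["W"];x,y,z=[W[...,i] for i in range(3)]
m=(z>.1755)&(z<.182)&(np.hypot(x-.649,y-.002)<.03)
m=cv2.morphologyEx(m.astype(np.uint8),cv2.MORPH_OPEN,np.ones((9,9)))>0
print("hub",W[m].mean(0),cv2.minEnclosingCircle(W[m][:,:2].astype(np.float32)))
for i,f in enumerate(S):
    W=f["W"];x,y,z=[W[...,i] for i in range(3)]
    hsv=cv2.cvtColor(f["im"],cv2.COLOR_BGR2HSV)
    m=(z>.16)&(z<.18)&(abs(x-.64)<.03)&(y>.115)&(y<.2)
    if m.sum()>5:
        p=W[m]; print("tip",m.sum(),p[p[:,1].argsort()][-6:].mean(0),p.mean(0))
    wood=(cv2.inRange(hsv,(5,110,60),(20,255,255))>0)
    m=wood&(z>.033)&(z<.043)&(abs(x-.49)<.08)&(abs(y+.3)<.08)
    if m.sum()>20: print("stand",m.sum(),cv2.minAreaRect(W[m][:,:2].astype(np.float32)),W[m][:,2].mean())
    m=wood&(z>.11)&(z<.17)&(abs(x-.49)<.03)&(abs(y+.29)<.03)
    t=W[m]
    if len(t): 
        print("grip",len(t),cv2.minAreaRect(t[:,:2].astype(np.float32)),t[:,2].max(),t[:,2].min())
        q=t[t[:,2]>t[:,2].max()-.004]; print("top",len(q),q.mean(0))
    # tall things
    m=((z>.05)&(z<.2)&(x>.2)&(x<1.1)&(y>.18)&(y<.7)&(hsv[...,1]<80)).astype(np.uint8)
    k,l,st,c=cv2.connectedComponentsWithStats(m)
    for j in range(1,k):
        if st[j,4]>25: p=W[l==j]; print("tall",i,st[j,4],c[j].round(),p.min(0).round(3),p.max(0).round(3))
E
```

```text
hub [0.6514788  0.00726613 0.17934319] ((0.6502928137779236, 0.008827787823975086), 0.024288685992360115)
tip 26 [0.63427704 0.14899099 0.17346552] [0.63645834 0.1293009  0.17302576]
stand 352 ((0.49356091022491455, -0.29107531905174255), (0.09083303809165955, 0.07169470191001892), 77.18598175048828) 0.03724798796866083
grip 85 ((0.49272117018699646, -0.2921655774116516), (0.018152330070734024, 0.015030049718916416), 80.37161254882812) 0.16147782420256906 0.11751043107081727
top 13 [ 0.49245507 -0.29219431  0.15891753]
tall 0 100 [354. 140.] [0.448 0.381 0.077] [0.496 0.42  0.143]
tall 0 85 [394. 149.] [0.598 0.396 0.051] [0.643 0.471 0.089]
tip 29 [0.63177424 0.15683099 0.17538395] [0.63327131 0.13871417 0.17457316]
stand 336 ((0.49008074402809143, -0.2909165918827057), (0.09323633462190628, 0.06628814339637756), 76.31492614746094) 0.039412691543060874
grip 95 ((0.4902942180633545, -0.2911175489425659), (0.016105176880955696, 0.016455601900815964), 65.23625183105469) 0.16193557176396944 0.11810127372365486
top 17 [ 0.49165175 -0.2887149   0.15979148]
tall 1 225 [262. 170.] [0.443 0.377 0.05 ] [0.496 0.429 0.152]
tall 1 211 [289. 162.] [0.57  0.394 0.05 ] [0.645 0.467 0.091]
```

move_arm --rows "0 0 0 0 0 -0.03 0;0 0 0 0 0 0 0;0 0 0 -0.04 0 0 0;0 0 0 -0.04 -0.002 0 0;0 0 0 -0.04 0 0 0;0 0 0 -0.034 0 0 0;0 0 -7 0 0 0 0;0 0 0 0 0 0 0" --squeeze 10

```text
t: 1.15
eef_pos: [0.6766, 0.1544, 0.2637]
ee_rot: [3.14, -0.0, -1.449]
force: [0.4, 0.1, 0.3]
width: 0.0132
gripper_force: 0.0
```

move_arm --rows "0 0 0 0 0 0.02 0;0 0 0 0 0 0.04 0;0 0 0 0 0 0.038 0;0 0 0 0 0 0 0;0 0 0 0 0.004 0 0;0 0 0 0 0.004 0 0;0 0 0 0 0.003 0 0;0 0 0 0 0.003 0 0"

```text
t: 2.15
eef_pos: [0.663, 0.1524, 0.1674]
ee_rot: [-3.14, 0.0, -1.449]
force: [0.2, -0.6, 0.4]
width: 0.0003
gripper_force: 0.0
```

move_arm --rows "0 0 0 0 0.002 0 0;0 0 0 0 0.002 0 0;0 0 0 0 0.002 0 0;0 0 -1 -0.0004 0.0025 0 0;0 0 -1 -0.0004 0.0025 0 0;0 0 -1 -0.0004 0.0025 0 0;0 0 -1.5 -0.0006 0.0037 0 0;0 0 -1.5 -0.0006 0.0037 0 0"

```text
t: 3.15
eef_pos: [0.6418, 0.1515, 0.1665]
ee_rot: [-3.142, -0.0, -1.342]
force: [3.3, -0.5, -1.9]
width: 0.0006
gripper_force: 1.4
```

```bash
cat >> h.py <<'E'
def where(ax=(.6505,.006)):
    s=arm.get_state(); p=s["eef_pos"][:2]-ax; yaw=s["ee_rot"][2]
    ty=-np.array([-np.sin(yaw),np.cos(yaw)]); tx=np.array([np.cos(yaw),np.sin(yaw)])
    f=s["force"]
    print("t%.2f"%s["t"],"r(-x)=%.4f tang(y)=%.4f"%(-p@tx,p@ty),"z%.4f"%s["eef_pos"][2],"tangdir %.1f"%np.degrees(np.arctan2(ty[1],ty[0])),"F x,y,z tool %.1f %.1f %.1f"%(f[:2]@tx,f[:2]@ty,-f[2]))
E
python3 -c "from h import *;where();print(arm.get_state()['eef_pos'])"
```

```text
t3.15 r(-x)=0.1436 tang(y)=-0.0245 z0.1665 tangdir -166.9 F x,y,z tool 1.2 -3.1 1.9
[0.64182847 0.15145924 0.16653932]
```

move_arm --rows "0 0 -1.6 -0.0007 0.004 0 0;0 0 -1.6 -0.0007 0.004 0 0;0 0 -1.6 -0.0007 0.004 0 0;0 0 -1.6 -0.0007 0.004 0 0;0 0 -1.6 -0.0007 0.004 0 0;0 0 -1.6 -0.0007 0.004 0 0;0 0 -1.6 -0.0007 0.004 0 0;0 0 -1.6 -0.0007 0.004 0 0"

```text
t: 4.15
eef_pos: [0.6099, 0.1466, 0.1667]
ee_rot: [-3.141, -0.0, -1.119]
force: [2.5, -0.7, 0.3]
width: 0.0004
gripper_force: 1.3
```

```bash
python3 -c "from h import *;where()"
```

```text
t4.15 r(-x)=0.1442 tang(y)=-0.0249 z0.1667 tangdir -154.1 F x,y,z tool 1.7 -1.9 -0.3
```

move_arm --rows "0 0 -1.6 -0.0006 0.004 0 0;0 0 -1.6 -0.0006 0.004 0 0;0 0 -1.6 -0.0006 0.004 0 0;0 0 -1.6 -0.0006 0.004 0 0;0 0 -1.6 -0.0006 0.004 0 0;0 0 -1.6 -0.0006 0.004 0 0;0 0 -1.6 -0.0006 0.004 0 0;0 0 -1.6 -0.0006 0.004 0 0"

```text
t: 5.15
eef_pos: [0.58, 0.134, 0.1666]
ee_rot: [-3.141, 0.0, -0.895]
force: [2.7, -0.2, 1.2]
width: 0.0005
gripper_force: 1.4
```

move_arm --rows "0 0 -1.6 -0.0006 0.004 0 0;0 0 -1.6 -0.0006 0.004 0 0;0 0 -1.6 -0.0006 0.004 0 0;0 0 -1.6 -0.0006 0.004 0 0;0 0 -1.6 -0.0006 0.004 0 0;0 0 -1.6 -0.0006 0.004 0 0;0 0 -1.6 -0.0006 0.004 0 0;0 0 -1.6 -0.0006 0.004 0 0"

```text
t: 6.15
eef_pos: [0.5538, 0.1151, 0.1665]
ee_rot: [-3.142, 0.0, -0.672]
force: [4.4, 0.7, 1.1]
width: 0.0005
gripper_force: 1.4
```

```bash
python3 -c "from h import *;where()"
```

```text
t6.15 r(-x)=0.1436 tang(y)=-0.0252 z0.1665 tangdir -128.5 F x,y,z tool 3.0 -3.3 -1.1
```

move_arm --rows "0 0 -1.6 -0.0006 0.004 0 0;0 0 -1.6 -0.0006 0.004 0 0;0 0 -1.6 -0.0006 0.004 0 0;0 0 -1.6 -0.0006 0.004 0 0;0 0 -1.6 -0.0006 0.004 0 0;0 0 -1.6 -0.0006 0.004 0 0;0 0 -1.6 -0.0006 0.004 0 0"

```text
t: 7.02
eef_pos: [0.5348, 0.0942, 0.1665]
ee_rot: [-3.142, 0.0, -0.476]
force: [4.0, 1.2, 0.0]
width: 0.0004
gripper_force: 1.4
```

move_arm --rows "0 0 -1 -0.0004 0.0025 0 0;0 0 -1 -0.0004 0.0025 0 0;0 0 -1 -0.0004 0.0025 0 0;0 0 -1 -0.0004 0.0025 0 0"

```text
t: 7.52
eef_pos: [0.5291, 0.0859, 0.1665]
ee_rot: [-3.142, 0.0, -0.407]
force: [3.2, 1.3, -0.3]
width: 0.0005
gripper_force: 1.4
```

```bash
python3 -c "from h import *;where()"
```

```text
t7.53 r(-x)=0.1431 tang(y)=-0.0253 z0.1665 tangdir -113.3 F x,y,z tool 2.4 -2.5 0.3
```

move_arm --rows "0 0 -1 -0.0004 0.0025 0 0;0 0 -1 -0.0004 0.0025 0 0;0 0 -1 -0.0004 0.0025 0 0"

```text
t: 7.9
eef_pos: [0.5251, 0.0794, 0.1665]
ee_rot: [3.142, 0.0, -0.355]
force: [2.8, 2.1, -0.8]
width: 0.0007
gripper_force: 1.4
```

move_arm --rows "0 0 -1 -0.0004 0.0025 0 0;0 0 -1 -0.0004 0.0025 0 0;0 0 -1 -0.0004 0.0025 0 0"

```text
t: 8.28
eef_pos: [0.5215, 0.0727, 0.1665]
ee_rot: [-3.142, 0.0, -0.303]
force: [2.3, 1.5, 0.3]
width: 0.0007
gripper_force: 1.4
```

move_arm --rows "0 0 -1 -0.0004 0.0025 0 0;0 0 -1 -0.0004 0.0025 0 0;0 0 -1 -0.0004 0.0025 0 0"

```text
t: 8.65
eef_pos: [0.5182, 0.0659, 0.1666]
ee_rot: [-3.142, 0.0, -0.25]
force: [2.7, 2.5, 0.1]
width: 0.0003
gripper_force: 1.4
```

move_arm --rows "0 0 -1 -0.0004 0.0025 0 0;0 0 -1 -0.0004 0.0025 0 0;0 0 -1 -0.0004 0.0025 0 0"

```text
t: 9.02
eef_pos: [0.5153, 0.0589, 0.1666]
ee_rot: [-3.142, -0.0, -0.198]
force: [3.3, 2.8, 0.3]
width: 0.0006
gripper_force: 1.4
```

move_arm --rows "0 0 -1 -0.0004 0.0025 0 0;0 0 -1 -0.0004 0.0025 0 0;0 0 -1 -0.0004 0.0025 0 0"

```text
t: 9.4
eef_pos: [0.5128, 0.0518, 0.1666]
ee_rot: [-3.141, -0.0, -0.145]
force: [2.1, 7.1, -0.4]
width: 0.0002
gripper_force: 4.1
```

```bash
python3 -c "from h import *;where()"
```

```text
t9.40 r(-x)=0.1428 tang(y)=-0.0253 z0.1666 tangdir -98.3 F x,y,z tool 1.0 -7.3 0.4
```

move_arm --rows "0 0 0 0 0.0007 0 0;0 0 0 0 0 0 0"

```text
t: 9.65
eef_pos: [0.5129, 0.0518, 0.1666]
ee_rot: [-3.14, -0.0, -0.146]
force: [2.3, 5.7, -0.5]
width: 0.0003
gripper_force: 3.1
```

```bash
python3 -c "from h import *;where()"
```

```text
t9.65 r(-x)=0.1428 tang(y)=-0.0253 z0.1666 tangdir -98.4 F x,y,z tool 1.4 -6.0 0.5
```

move_arm --rows "0 0 0 0 0.001 0 0;0 0 0 0 0 0 0"

```text
t: 9.9
eef_pos: [0.5129, 0.0517, 0.1666]
ee_rot: [-3.139, -0.001, -0.146]
force: [0.8, 11.2, -0.6]
width: 0.0008
gripper_force: 5.1
```

move_arm --rows "0 0 0 0 0 0 0;0 0 0 0 0 0 0;0 0 0 0 0 0 0"

```text
t: 10.28
eef_pos: [0.5129, 0.0517, 0.1666]
ee_rot: [-3.139, -0.001, -0.146]
force: [1.9, 10.0, 0.3]
width: 0.0003
gripper_force: 5.0
```

move_arm --rows "0 0 0 0 0 0 0;0 0 0 0 0 0 0;0 0 0 0 0 0 0"

```text
t: 10.65
eef_pos: [0.5129, 0.0517, 0.1666]
ee_rot: [-3.139, -0.001, -0.146]
force: [1.3, 9.7, 0.6]
width: 0.0004
gripper_force: 5.0
```

```bash
python3 -c "from h import *;where()"
```

```text
t10.65 r(-x)=0.1428 tang(y)=-0.0252 z0.1666 tangdir -98.4 F x,y,z tool -0.2 -9.8 -0.6
```

move_arm --rows "0 0 0 0 0.0003 0 0;0 0 0 0 0 0 0;0 0 0 0 0 0 0;0 0 0 0 0 0 0;0 0 0 0 0 0 0;0 0 0 0 0 0 0"

```text
t: 11.4
eef_pos: [0.5129, 0.0517, 0.1666]
ee_rot: [-3.138, -0.001, -0.146]
force: [1.2, 10.9, 0.3]
width: 0.0005
gripper_force: 5.7
```

```bash
python3 -c "from h import *;where()"
```

```text
t11.40 r(-x)=0.1428 tang(y)=-0.0252 z0.1666 tangdir -98.4 F x,y,z tool -0.4 -10.9 -0.3
```

move_arm --rows "0 0 0 0 -0.01 0 0;0 0 0 0 -0.02 0 0;0 0 0 0 0 -0.04 0.05;0 0 0 0 0 -0.05 0.06;0 0 0 0 0.02 -0.04 0.06;0 0 0 0 0.04 0 0.06;0 0 0 0 0 0 0.06;0 0 0 0 0 0 0.06"

```text
t: 12.4
eef_pos: [0.508, 0.0205, 0.2962]
ee_rot: [3.141, 0.001, -0.147]
force: [-0.1, 0.1, -0.7]
width: 0.0547
gripper_force: 0.0
```

```bash
python3 - <<'E'
from h import *
print(arm.get_state()["eef_pos"],arm.get_state()["ee_rot"],arm.get_state()["force"])
for n in ("wrist","scene","side"):
    im,d,W,M=cloud(n); cv2.imwrite(f"pics/{n}2.png",im); np.savez(n+"2.npz",im=im,W=W,M=M)
    x,y,z=[W[...,i] for i in range(3)]
    m=(z>.165)&(z<.181)&(x>.45)&(x<.61)&(abs(y-.015-.0)<.04)
    p=W[m][:,:2]; 
    if len(p)>20:
        l=cv2.fitLine(p.astype(np.float32),cv2.DIST_HUBER,0,.01,.01).ravel()
        tip=p[p[:,0].argsort()][:5].mean(0)
        print(n,len(p),"ang",np.degrees(np.arctan2(l[1],l[0])),"pt",l[2:],"tip",tip, "z",np.median(W[m][:,2]))
E
```

```text
[0.50798491 0.02045301 0.29621825] [ 3.14103225e+00  8.76541639e-04 -1.46967800e-01] [-0.09747448  0.08277963 -0.6729556 ]
wrist 1530 ang -8.09975 pt [0.5566197  0.02322109] tip [0.49702926 0.03062951] z 0.1761438356019336
scene 143 ang -8.867647 pt [0.56369853 0.01688577] tip [0.49873036 0.02688847] z 0.17366320233841448
side 117 ang -8.283858 pt [0.5521515  0.01917617] tip [0.49926125 0.03012214] z 0.17508363060095866
```

View pics/wrist2.png

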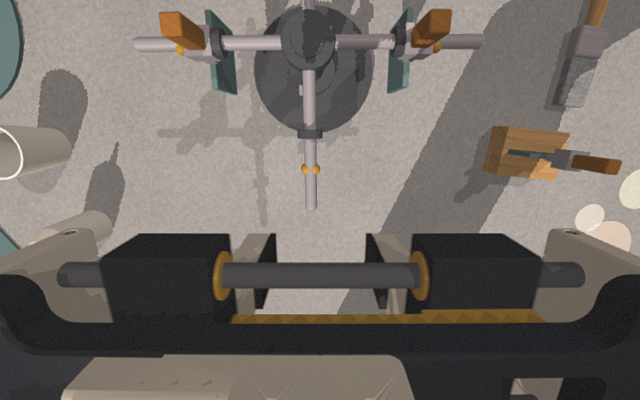

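move_arm --rows "0 0 0 0.005 0.05 0 0.05;0 0 0 0.005 0.055 0 0.05;0 0 0 0.005 0.055 0 0.05;0 0 0 0.005 0.055 0 0.05;0 0 0 0.005 0.055 0 0.05;0 0 0 0.004 0.04 0 0.05;0 0 4.6 0 0 -0.02 0.05;0 0 0 0 0 0 0.05"

```text
t: 13.55
eef_pos: [0.4924, -0.2911, 0.3172]
ee_rot: [3.141, -0.001, -0.227]
force: [0.2, 0.1, 0.6]
width: 0.0499
gripper_force: 0.0
```

```bash
python3 - <<'E'
from h import *
s=arm.get_state();print(s["eef_pos"],s["ee_rot"])
im,d,W,M=cloud("wrist"); cv2.imwrite("pics/w3.png",im); np.savez("w3.npz",im=im,W=W,M=M)
hsv=cv2.cvtColor(im,cv2.COLOR_BGR2HSV)
x,y,z=[W[...,i] for i in range(3)]
wood=(cv2.inRange(hsv,(5,110,60),(20,255,255))>0)
m=wood&(z>.033)&(z<.043)&(abs(x-.49)<.08)&(abs(y+.3)<.08)
print("stand",m.sum(),cv2.minAreaRect(W[m][:,:2].astype(np.float32)))
m=wood&(z>.155)&(z<.165)&(abs(x-.49)<.03)&(abs(y+.29)<.03)
r=cv2.minAreaRect(W[m][:,:2].astype(np.float32)) if m.sum()>5 else None
print("grip top",m.sum(),r, W[m].mean(0))
E
```

```text
[ 0.49242813 -0.29114571  0.31724787] [ 3.14116298e+00 -1.32220436e-03 -2.27305274e-01]
stand 1851 ((0.4930574595928192, -0.2890019416809082), (0.0912545844912529, 0.06914851069450378), 76.63339233398438)
grip top 193 ((0.4933297038078308, -0.2880246937274933), (0.014878764748573303, 0.0152511615306139), 76.52934265136719) [ 0.49343715 -0.28818263  0.15867083]
```

View pics/w3.png

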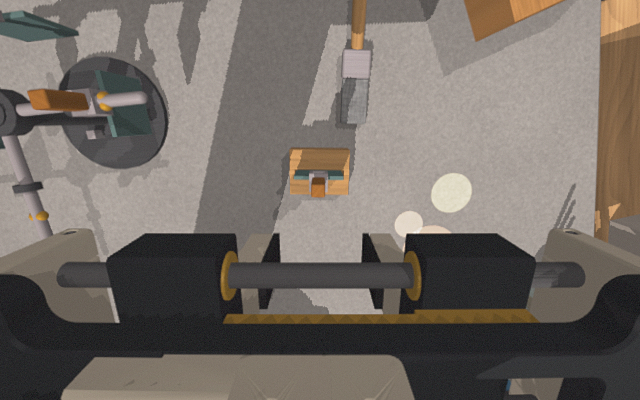

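move_arm --rows "0 0 10.6 0 0 0.012 0.05;0 0 10.6 0 0 0.012 0.05;0 0 10.6 0 0 0.012 0.05;0 0 10.6 0 0 0.012 0.05;0 0 10.6 0 0 0.012 0.05;0 0 10.6 0 0 0.012 0.05;0 0 10.6 0 0 0.012 0.05;0 0 10.6 0 0 0.012 0.05"

```text
t: 14.6
eef_pos: [0.4915, -0.2896, 0.2193]
ee_rot: [3.141, 0.0, -1.71]
force: [0.3, 0.2, -0.4]
width: 0.0501
gripper_force: 0.0
```

move_arm --rows "0 0 5.6 0 0 0 0.05;0 0 0 0 0 0 0.05"

```text
t: 14.85
eef_pos: [0.4915, -0.2898, 0.2198]
ee_rot: [3.14, 0.0, -1.802]
force: [0.5, -1.0, -0.2]
width: 0.0498
gripper_force: 0.0
```

```bash
python3 - <<'E'
from h import *
s=arm.get_state();print(s["eef_pos"],s["ee_rot"],s["force"])
im,d,W,M=cloud("wrist"); cv2.imwrite("pics/w4.png",im); np.savez("w4.npz",im=im,W=W,M=M)
hsv=cv2.cvtColor(im,cv2.COLOR_BGR2HSV)
x,y,z=[W[...,i] for i in range(3)]
wood=(cv2.inRange(hsv,(5,110,60),(20,255,255))>0)
m=wood&(z>.033)&(z<.043)&(abs(x-.49)<.08)&(abs(y+.3)<.08)
print("stand",m.sum(),cv2.minAreaRect(W[m][:,:2].astype(np.float32)))
m=wood&(z>.154)&(z<.166)&(abs(x-.49)<.03)&(abs(y+.29)<.03)
print("grip top",m.sum(),cv2.minAreaRect(W[m][:,:2].astype(np.float32)), W[m].mean(0))
v,u=np.nonzero(m);print("px",u.min(),u.max(),v.min(),v.max())
E
```

```text
[ 0.49152235 -0.28978057  0.2197671 ] [ 3.14037806e+00  1.48180787e-04 -1.80154755e+00] [ 0.53750017 -0.96759225 -0.22348736]
stand 3186 ((0.492048442363739, -0.2893707752227783), (0.09213260561227798, 0.06939831376075745), 76.33914947509766)
grip top 379 ((0.4918069839477539, -0.28881677985191345), (0.015598073601722717, 0.01531925704330206), 76.56512451171875) [ 0.49189528 -0.2895757   0.15867864]
px 311 330 209 228
```

move_arm --rows "0 0 0 0 0 0.04 0.05;0 0 0 0 0 0.04 0.05;0 0 0 0 0 0.0125 0.05;0 0 0 0 0 0 0.035;0 0 0 0 0 0 0.025;0 0 0 0 0 0 0.01;0 0 0 0 0 0 0.01" --squeeze 4

```text
t: 15.78
eef_pos: [0.492, -0.2908, 0.1289]
ee_rot: [-3.14, -0.0, -1.805]
force: [-1.6, 0.6, 4.4]
width: 0.016
gripper_force: 3.7
```

move_arm --rows "0 0 0 0 0 0 0.005;0 0 0 0 0 0 0.005"

```text
t: 16.02
eef_pos: [0.4921, -0.2909, 0.1289]
ee_rot: [-3.14, -0.0, -1.804]
force: [-1.1, 1.7, 5.4]
width: 0.0155
gripper_force: 4.0
```

move_arm --rows "0 0 0 0 0 -0.001 0.005;0 0 0 0 0 0 0.005" --squeeze 4

```text
t: 16.27
eef_pos: [0.4915, -0.2906, 0.129]
ee_rot: [3.141, 0.0, -1.805]
force: [-0.9, 0.3, 0.9]
width: 0.0164
gripper_force: 4.0
```

move_arm --rows "0 0 0 0 0 0 0.005;0 0 0 0 0 0 0.005;0 0 0 0 0 -0.005 0.005;0 0 0 0 0 -0.01 0.005;0 0 0 0 0 -0.01 0.005;0 0 0 0 0 -0.01 0.005" --squeeze 20

```text
t: 17.02
eef_pos: [0.4917, -0.2908, 0.165]
ee_rot: [-3.141, -0.0, -1.805]
force: [0.4, -0.2, -1.8]
width: 0.0159
gripper_force: 20.0
```

move_arm --rows "0 0 0 0 0 -0.02 0.005;0 0 0 -0.02 0.006 -0.02 0.005;0 0 0 -0.05 0.018 0 0.005;0 0 0 -0.058 0.02 0 0.005;0 0 0 -0.058 0.02 0 0.005;0 0 0 -0.058 0.02 0 0.005;0 0 0 -0.044 0.015 0 0.005;0 0 0 -0.02 0.007 0 0.005"

```text
t: 18.02
eef_pos: [0.4597, 0.0357, 0.205]
ee_rot: [-3.14, 0.001, -1.802]
force: [0.0, -0.6, -2.3]
width: 0.0157
gripper_force: 20.0
```

move_arm --rows "0 0 -5 0 0 0 0.005;0 0 0 0 0 0 0.005;0 0 0 0 0 0 0.005"

```text
t: 18.4
eef_pos: [0.4599, 0.0332, 0.2044]
ee_rot: [-3.141, 0.0, -1.72]
force: [-0.1, -0.2, -2.2]
width: 0.0158
gripper_force: 20.0
```

```bash
python3 - <<'E'
from h import *
s=arm.get_state();print(s["eef_pos"],s["ee_rot"],s["force"],s["width"])
for n in ("wrist","scene","side"):
    im,d,W,M=cloud(n); cv2.imwrite(f"pics/{n}5.png",im); np.savez(n+"5.npz",im=im,W=W,M=M)
im=cv2.imread("pics/wrist5.png")
a=cv2.resize(cv2.imread("pics/scene5.png")[120:270,250:450],(400,300),interpolation=2)
b=cv2.resize(cv2.imread("pics/side5.png")[120:270,260:460],(400,300),interpolation=2)
cv2.imwrite("pics/m5.png",np.vstack([np.hstack([a,b]),cv2.resize(im,(800,500))[100:400]]))
E
```

```text
[0.45987842 0.03324982 0.20435607] [-3.14129047e+00  2.57192245e-04 -1.71961470e+00] [-0.09698184 -0.20006876 -2.17885067] 0.015837571402862106
```

View pics/m5.png

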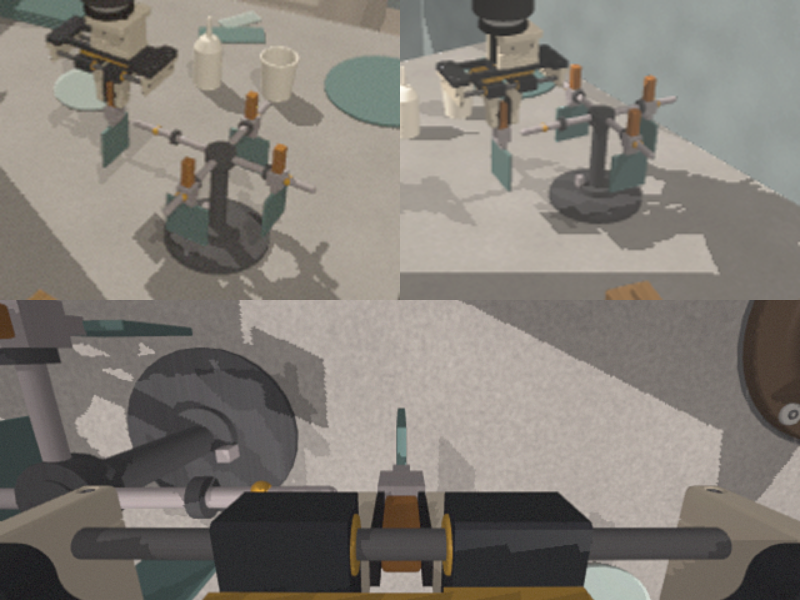

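```bash
python3 - <<'E'
from h import *
s=arm.get_state(); yaw=s["ee_rot"][2]
Rm=R.from_euler('xyz',s["ee_rot"]).as_matrix()
for n in ("wrist","scene","side"):
    f=np.load(n+"5.npz"); im,W=f["im"],f["W"]
    T=(W-s["eef_pos"])@Rm    # tool coords
    hsv=cv2.cvtColor(im,cv2.COLOR_BGR2HSV)
    tz=T[...,2];ty=T[...,1];tx=T[...,0]
    z=W[...,2]
    if n=="wrist":
        for r in range(208,244,4): print(r,[ (round(float(v[0])*1e3),round(float(v[1])*1e3),round(float(v[2])*1e3)) for v in T[r,306:340:6]])
    st=(hsv[...,1]<60)
    e=st&(tz>.012)&(tz<.045)&(abs(tx)<.03)&(abs(ty)<.03)
    if e.sum()>5: print(n,"eye",e.sum(),T[e].min(0).round(4),T[e].max(0).round(4),np.median(T[e],0).round(4))
    b=(z>.155)&(z<.181)&(ty<-.03)&(ty>-.10)&(abs(tx)<.03)
    if b.sum()>5:
        p=T[b]; print(n,"bar",b.sum(),p.min(0).round(4),p.max(0).round(4),np.median(p,0).round(4))
        l=cv2.fitLine(p[:,:2].astype(np.float32),cv2.DIST_HUBER,0,.01,.01).ravel(); print("ang rel tool y deg",np.degrees(np.arctan(l[0]/l[1])),"x at y=-.04",l[2]+(-.04-l[3])*l[0]/l[1])
E
```

```text
208 [(-36, -19, 202), (-36, -11, 203), (13, -2, 47), (12, 3, 48), (-36, 12, 204), (-36, 20, 203)]
212 [(-41, -19, 203), (-42, -11, 203), (10, -2, 46), (10, 3, 46), (-42, 12, 204), (-42, 20, 205)]
216 [(10, -10, 37), (10, -6, 36), (10, -2, 37), (10, 2, 36), (10, 7, 37), (10, 11, 37)]
220 [(10, -10, 27), (10, -6, 28), (10, -2, 30), (10, 2, 28), (10, 6, 29), (10, 10, 29)]
224 [(10, -10, 21), (10, -6, 21), (10, -2, 21), (10, 2, 21), (10, 6, 21), (10, 10, 22)]
228 [(10, -9, 15), (10, -5, 15), (10, -2, 13), (10, 2, 14), (10, 6, 14), (10, 10, 15)]
232 [(7, -9, 14), (7, -5, 15), (7, -2, 14), (7, 2, 15), (7, 6, 14), (8, 10, 13)]
236 [(10, -9, 2), (6, -5, 11), (6, -2, 10), (5, 2, 12), (5, 6, 12), (10, 9, 0)]
240 [(10, -8, -6), (6, -5, 4), (6, -2, 5), (6, 2, 5), (6, 6, 3), (10, 9, -4)]
wrist eye 746 [ 0.0037 -0.012   0.0122] [0.0109 0.012  0.0447] [0.0097 0.0003 0.0196]
wrist bar 580 [-0.0091 -0.1     0.0251] [ 0.0053 -0.0367  0.036 ] [ 0.0012 -0.079   0.03  ]
ang rel tool y deg 1.153022 x at y=-.04 0.0019747813
scene eye 75 [-0.0116 -0.0143  0.0137] [0.0154 0.0125 0.0448] [ 0.0089 -0.0044  0.0282]
scene bar 72 [-0.0141 -0.099   0.0249] [ 0.0086 -0.0349  0.0405] [ 0.0007 -0.0706  0.0306]
ang rel tool y deg -2.449153 x at y=-.04 -0.00047412654
side eye 76 [-0.0161 -0.0129  0.0124] [0.0158 0.0116 0.0449] [0.0098 0.0024 0.0268]
side bar 66 [-0.0067 -0.0987  0.0242] [ 0.006  -0.0369  0.0371] [ 0.0003 -0.0686  0.029 ]
ang rel tool y deg -1.8278037 x at y=-.04 -0.00035990193
```

```bash
python3 - <<'E'
from h import *
s=arm.get_state()
Rm=R.from_euler('xyz',s["ee_rot"]).as_matrix()
f=np.load("wrist5.npz"); W=f["W"]; T=(W-s["eef_pos"])@Rm
for y0 in (-.04,-.046,-.052,-.058,-.064,-.084,-.09):
    b=(W[...,2]>.15)&(W[...,2]<.185)&(abs(T[...,1]-y0)<.003)&(abs(T[...,0])<.03)
    p=T[b]
    if len(p)<8: continue
    c=cv2.fitEllipse if 0 else None
    A=np.c_[2*p[:,0],2*p[:,2],np.ones(len(p))]
    from scipy.optimize import least_squares
    r=least_squares(lambda q:np.hypot(p[:,0]-q[0],p[:,2]-q[1])-.006,[-.001,.032],loss="soft_l1",f_scale=.0005)
    print(y0,len(p),r.x.round(4),np.percentile(p[:,0],[5,95]).round(4),np.percentile(p[:,2],[5,95]).round(4))
E
```

```text
-0.04 37 [-0.0044  0.0323] [0.0001 0.002 ] [0.0293 0.0351]
-0.046 39 [-0.004   0.0329] [0.0007 0.0021] [0.0294 0.0351]
-0.052 33 [-0.0044  0.0318] [0.0006 0.002 ] [0.0287 0.033 ]
-0.058 36 [-0.0043  0.0323] [0.0007 0.002 ] [0.0288 0.033 ]
-0.064 34 [-0.0044  0.0319] [0.0006 0.0018] [0.0288 0.0334]
-0.084 33 [-0.004   0.0305] [0.0007 0.0042] [0.0278 0.0325]
-0.09 71 [-0.0045  0.0328] [-0.0032  0.0016] [0.027  0.0335]
```

move_arm --rows "0 0 0 -0.0023 0 0.007 0.005;0 0 0 0 0 0 0.005;0 0 0 0 -0.01 0 0.005;0 0 0 0 -0.01 0 0.005;0 0 0 0 0 0 0.005"

```text
t: 19.18
eef_pos: [0.4809, 0.0327, 0.1969]
ee_rot: [3.141, -0.0, -1.718]
force: [-1.0, -0.1, -2.2]
width: 0.0159
gripper_force: 20.0
```

```bash
cat >> h.py <<'E'
def secs(ys):
    from scipy.optimize import least_squares
    s=arm.get_state(); Rm=R.from_euler('xyz',s["ee_rot"]).as_matrix()
    im,d,W,M=cloud("wrist"); T=(W-s["eef_pos"])@Rm
    print(s["eef_pos"].round(4),"F tool",(Rm.T@s["force"]).round(1),s["width"].round(4),"yaw",np.degrees(s["ee_rot"]).round(2))
    for y0 in ys:
        p=T[(W[...,2]>.15)&(W[...,2]<.185)&(abs(T[...,1]-y0)<.003)&(abs(T[...,0])<.03)]
        if len(p)<8: continue
        r=least_squares(lambda q:np.hypot(p[:,0]-q[0],p[:,2]-q[1])-.006,[-.001,.032],loss="soft_l1",f_scale=.0005)
        print(y0,len(p),r.x.round(4))
    hsv=cv2.cvtColor(im,cv2.COLOR_BGR2HSV)
    g=(hsv[...,1]<60)&(abs(T[...,0]-.01)<.012)&(T[...,2]>.018)&(T[...,2]<.034)&(abs(T[...,1])<.011)
    print("eye face x",np.median(T[g][:,0]),g.sum())
    return im
E
python3 -c "
from h import *
im=secs([-.02,-.026,-.032,-.04,-.06]); cv2.imwrite('pics/w6.png',cv2.resize(im[190:290,120:420],(780,260),interpolation=2))"
```

```text
Traceback (most recent call last):
  File "h.py", line 27, in secs
    print(s["eef_pos"].round(4),"F tool",(Rm.T@s["force"]).round(1),s["width"].round(4),"yaw",np.degrees(s["ee_rot"]).round(2))
                                                                    ^^^^^^^^^^^^^^^^
AttributeError: 'float' object has no attribute 'round'
```

```bash
sed -i 's/s\["width"\].round(4)/s["width"]/' h.py
python3 -c "
from h import *
im=secs([-.02,-.026,-.032,-.04,-.06]); cv2.imwrite('pics/w6.png',cv2.resize(im[190:290,120:420],(780,260),interpolation=2))"
```

```text
[0.4803 0.0327 0.1968] F tool [ 0.1 -0.5  2.1] 0.01581975145629802 yaw [ 1.7997e+02 -2.0000e-02 -9.8440e+01]
-0.02 30 [-0.0018  0.0248]
-0.026 36 [-0.0015  0.0249]
-0.032 36 [-0.0015  0.0254]
-0.04 34 [-0.0016  0.0253]
-0.06 61 [0.0014 0.0258]
eye face x 0.010011966762261796 276
```

View pics/w6.png

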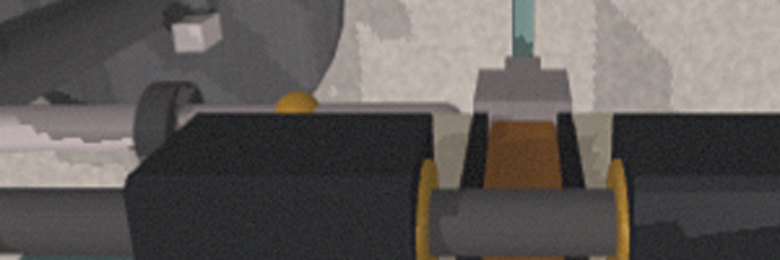

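move_arm --rows "0 0 0 0.0003 0 -0.0006 0.005;0 0 0 0 -0.003 0 0.005;0 0 0 0 -0.003 0 0.005;0 0 0 0 -0.003 0 0.005;0 0 0 0 -0.003 0 0.005"

```text
t: 19.9
eef_pos: [0.492, 0.0307, 0.1976]
ee_rot: [3.142, -0.0, -1.717]
force: [1.0, -0.1, -1.3]
width: 0.0157
gripper_force: 20.0
```

```bash
python3 -c "
from h import *
im=secs([-.02,-.026,-.032,-.04])"
```

```text
[0.492  0.0307 0.1976] F tool [-0.1 -1.   1.3] 0.015675187104504974 yaw [180.   -0.  -98.4]
-0.02 35 [-0.0018  0.0261]
-0.026 36 [-0.0018  0.0262]
-0.032 35 [-0.0018  0.0261]
-0.04 43 [-0.0017  0.026 ]
eye face x 0.010048573530370386 274
```

move_arm --rows "0 0 0 0 -0.004 0 0.005;0 0 0 0 -0.004 0 0.005;0 0 0 0 -0.004 0 0.005;0 0 0 0 -0.004 0 0.005;0 0 0 0 -0.004 0 0.005;0 0 0 0 -0.004 0 0.005;0 0 0 0 0 0 0.005"

```text
t: 20.82
eef_pos: [0.5158, 0.0272, 0.1976]
ee_rot: [3.141, -0.0, -1.718]
force: [-0.3, -0.2, -1.9]
width: 0.0158
gripper_force: 20.0
```

```bash
python3 -c "
from h import *
im=secs([-.02,-.032,-.04,-.046,-.052,-.058])"
```

```text
[0.5158 0.0272 0.1976] F tool [0.2 0.2 1.9] 0.015762499173416433 yaw [ 1.7999e+02 -1.0000e-02 -9.8410e+01]
-0.02 65 [0.0005 0.0258]
-0.032 36 [-0.002   0.0263]
-0.04 28 [-0.0021  0.0249]
-0.046 26 [-0.0022  0.0255]
-0.052 123 [0.0039 0.0259]
-0.058 97 [0.0037 0.0242]
eye face x 0.009978254381671858 279
```

move_arm --rows "0 0 0 0 -0.003 0 0.005;0 0 0 0 -0.003 0 0.005;0 0 0 0 -0.003 0 0.005;0 0 0 0 -0.003 0 0.005"

```text
t: 21.38
eef_pos: [0.5268, 0.0253, 0.1973]
ee_rot: [3.14, -0.0, -1.718]
force: [-1.2, 0.2, -3.0]
width: 0.0161
gripper_force: 20.0
```

move_arm --rows "0 0 0 0 -0.003 0 0.005;0 0 0 0 -0.003 0 0.005"

```text
t: 21.62
eef_pos: [0.5335, 0.0246, 0.1976]
ee_rot: [3.141, -0.0, -1.717]
force: [-2.4, 0.0, -1.9]
width: 0.0159
gripper_force: 20.0
```

move_arm --rows "0 0 0 0 -0.003 0 0.005;0 0 0 0 -0.003 0 0.005"

```text
t: 21.88
eef_pos: [0.5395, 0.0237, 0.1976]
ee_rot: [3.142, -0.0, -1.717]
force: [-3.0, 0.2, -2.3]
width: 0.0157
gripper_force: 20.0
```

move_arm --rows "0 0 0 0 -0.003 0 0.005;0 0 0 0 -0.003 0 0.005;0 0 0 0 -0.003 0 0.005"

```text
t: 22.25
eef_pos: [0.5484, 0.0224, 0.1977]
ee_rot: [3.142, -0.0, -1.717]
force: [-1.9, -0.3, -3.0]
width: 0.0159
gripper_force: 20.0
```

```bash
python3 -c "
from h import *
im=secs([-.03]); cv2.imwrite('pics/w7.png',cv2.resize(im[190:290,120:420],(780,260),interpolation=2))"
```

```text
[0.5484 0.0224 0.1977] F tool [0.6 1.8 3. ] 0.015937623643068353 yaw [180.   -0.  -98.4]
-0.03 28 [0.0091 0.0271]
eye face x 0.01000782055700827 277
```

View pics/w7.png

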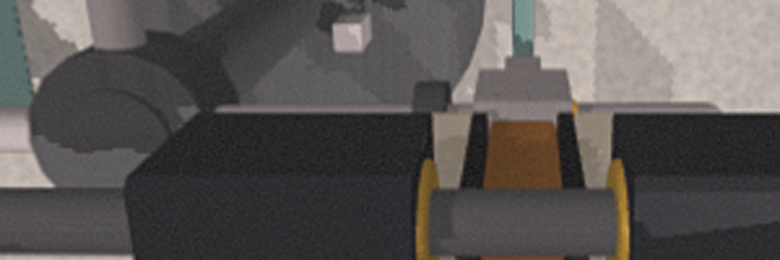

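The ball is just emerging behind the eye at (577,107), and there are about 7 mm left to the collar at (450,97).

move_arm --rows "0 0 0 0 -0.002 0 0.005;0 0 0 0 -0.002 0 0.005;0 0 0 0 -0.001 0 0.005"

```text
t: 22.68
eef_pos: [0.5537, 0.0217, 0.1979]
ee_rot: [-3.141, 0.0, -1.717]
force: [-0.2, -0.6, -1.4]
width: 0.0158
gripper_force: 20.0
```

move_arm --rows "0 0 0 0 -0.001 0 0.005;0 0 0 0 -0.001 0 0.005"

```text
t: 22.92
eef_pos: [0.5553, 0.0215, 0.1978]
ee_rot: [-3.141, 0.0, -1.717]
force: [-0.5, -0.2, -3.0]
width: 0.0162
gripper_force: 20.0
```

move_arm --rows "0 0 0 0 -0.001 0 0.005;0 0 0 0 -0.001 0 0.005;0 0 0 0 0 0 0.005"

```text
t: 23.3
eef_pos: [0.5557, 0.0212, 0.1974]
ee_rot: [3.139, -0.0, -1.718]
force: [-6.2, 2.2, 2.2]
width: 0.016
gripper_force: 20.0
```

move_arm --rows "0 0 0 0 -0.0008 0 0.005;0 0 0 0 0 0 0.005"

```text
t: 23.55
eef_pos: [0.5558, 0.0212, 0.1974]
ee_rot: [3.138, -0.0, -1.717]
force: [-9.5, 4.2, 4.4]
width: 0.0157
gripper_force: 20.0
```

move_arm --rows "0 0 0 0 -0.0003 0 0.005;0 0 0 0 0 0 0.005;0 0 0 0 0 0 0.005"

```text
t: 23.92
eef_pos: [0.5558, 0.0211, 0.1974]
ee_rot: [3.137, -0.0, -1.717]
force: [-10.5, 3.8, 3.8]
width: 0.0161
gripper_force: 20.0
```

```bash
python3 -c "
from h import *
im=secs([-.03])"
```

```text
[0.5558 0.0211 0.1974] F tool [-2.2 10.9 -3.8] 0.016063179681628098 yaw [ 1.7976e+02 -3.0000e-02 -9.8400e+01]
-0.03 26 [-0.0025  0.0262]
eye face x 0.009956492831565451 277
```

move_arm --rows "0 0 0 0 0 0 0.005;0 0 0 0 0 0 0.005;0 0 0 0 0 0 0.005;0 0 0 0 0 0 0.005;0 0 0 0 0 0 0.005;0 0 0 0 0 0 0.005"

```text
t: 24.72
eef_pos: [0.5558, 0.0211, 0.1974]
ee_rot: [3.137, -0.0, -1.717]
force: [-10.1, 4.3, 5.6]
width: 0.0161
gripper_force: 20.0
```

move_arm --rows "0 0 0 0 0.001 0 0.005;0 0 0 0 0.0008 0 0.005;0 0 0 0 0 0 0.005"

```text
t: 25.1
eef_pos: [0.5557, 0.0212, 0.1974]
ee_rot: [3.14, -0.0, -1.717]
force: [-5.5, 1.1, -1.2]
width: 0.0159
gripper_force: 20.0
```

```bash
python3 -c "
from h import *
im=secs([-.03])"
```

```text
[0.5557 0.0212 0.1974] F tool [-0.3  5.6  1.2] 0.01592720900897726 yaw [ 1.7992e+02 -1.0000e-02 -9.8400e+01]
-0.03 26 [-0.0022  0.0254]
eye face x 0.009989111242584081 277
```

move_arm --rows "0 0 0 0 0.0009 0 0.005;0 0 0 0 0 0.001 0.005;0 0 0 0 0 0 0.005"

```text
t: 25.52
eef_pos: [0.5556, 0.0213, 0.1967]
ee_rot: [-3.141, -0.0, -1.717]
force: [-2.1, 0.6, -1.2]
width: 0.0158
gripper_force: 20.0
```

move_arm --rows "0 0 0 0 0 0 0.005;0 0 0 0 0 0 0.005" --squeeze 5

```text
t: 25.78
eef_pos: [0.5556, 0.0213, 0.1967]
ee_rot: [-3.141, -0.0, -1.717]
force: [-1.8, 0.1, -1.5]
width: 0.0158
gripper_force: 5.0
```

Now I open slowly, let the hanger settle and withdraw straight up.

move_arm --rows "0 0 0 0 0 0 0.02;0 0 0 0 0 0 0.026;0 0 0 0 0 0 0.034;0 0 0 0 0 0 0.034;0 0 0 0 0 0 0.034"

```text
t: 26.4
eef_pos: [0.5556, 0.0214, 0.1967]
ee_rot: [-3.141, 0.0, -1.717]
force: [0.4, -0.3, -0.5]
width: 0.0338
gripper_force: 0.0
```

move_arm --rows "0 0 0 0 0 -0.01 0.034;0 0 0 0 0 -0.02 0.034;0 0 0 0 0 -0.03 0.034;0 0 0 0 0 -0.04 0.034;0 0 0 0.03 0.03 -0.02 0.034;0 0 0 0.03 0.03 0 0.034;0 0 0 0 0 0 0.034;0 0 0 0 0 0 0.034"

```text
t: 27.4
eef_pos: [0.4877, -0.0292, 0.3175]
ee_rot: [-3.14, 0.001, -1.718]
force: [1.1, 0.6, 0.3]
width: 0.034
gripper_force: 0.0
```

```bash
python3 - <<'E'
from h import *
ims=[]
for n in ("wrist","scene","side"):
    im,d,W,M=cloud(n); ims.append(im)
    x,y,z=[W[...,i] for i in range(3)]
    hsv=cv2.cvtColor(im,cv2.COLOR_BGR2HSV)
    wood=cv2.inRange(hsv,(5,110,60),(20,255,255))>0
    m=wood&(z>.185)&(z<.23)&(np.hypot(x-.556,y-.02)<.03)
    print(n,m.sum(),W[m].mean(0) if m.sum() else "", W[m].max(0) if m.sum() else "")
    m=(z>.165)&(z<.181)&(x>.45)&(x<.54)&(abs(y-.025)<.03); p=W[m][:,:2]
    if len(p)>9: print("tip",p[p[:,0].argsort()][:5].mean(0))
a=cv2.resize(ims[1][120:270,250:450],(400,300),interpolation=2)
b=cv2.resize(ims[2][120:270,260:460],(400,300),interpolation=2)
cv2.imwrite("pics/f.png",np.vstack([np.hstack([a,b]),cv2.resize(ims[0],(800,500))[:300]]))
print(arm.get_state()["force"])
E
```

```text
wrist 0  
tip [0.49626224 0.03052325]
scene 65 [0.55805564 0.0172651  0.20763257] [0.56398716 0.02824914 0.22700372]
tip [0.49740376 0.02953264]
side 60 [0.55224509 0.01929561 0.20663909] [0.56025194 0.03057243 0.22836214]
tip [0.49878873 0.02823698]
[ 0.59039537 -0.38640427  0.54506938]
```

View pics/f.png

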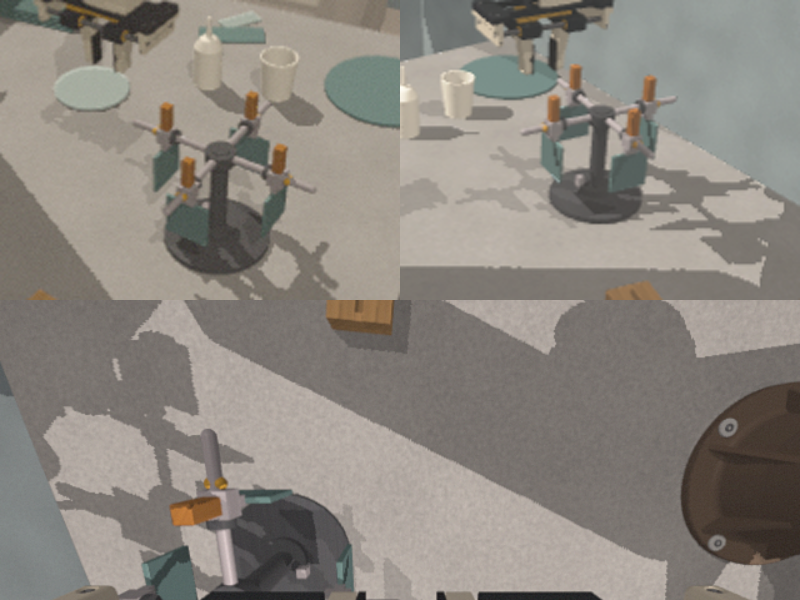

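The hanger hangs upright against the collar, at about (165,120) in the scene crop. The tip has not moved, so the tree is still at its stop.

```bash
python3 -c "
from station import arm
print(arm.job_done())"
```

```text
the job is handed in; nothing more can be done
None
```

The tree was pushed against its stop and pressed there at about 11 N; the tile was then pushed past the clip, bedded against the collar at about 11 N and let go, and the job is handed in at about 28 s.

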